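# Close the balance's draft shield and tare it

### The job

The empty beaker on the lab balance is to be tared. With your fingertips gently push the sliding glass lid on top of the draft shield fully shut, without gripping it, and only then press the wide tare key in the middle of the key row lightly until it has clearly gone down, and let it come up again. Leave the other keys, the beaker on the pan and the bottle, vial and vial tray beside the balance alone.

Things in the scene. Friction and masses are not known exactly. Their poses are not given: they have to be found in the camera images.
- balance: White lab balance, 320 mm deep (x), 210 mm wide (y), fixed to the bench; origin in the middle of its underside, z up, +x from its front (key panel, towards the robot) to its back, +y to the left as its user sees it. The front 105 mm is a panel rising 8 degrees to the back, 55 to 70 mm high, with a row of five light grey keys and a display behind them; the deck behind is 70 mm high.
- shield_top (a point): Middle of the draft shield's top, 232 mm above the bench. The shield is a glass box with an aluminium frame on the balance's deck, 180 mm deep (balance x -35 to 145 mm) and 180 mm wide (y -90 to 90 mm); the lid runs on it between two low side rails, 241 mm high. Inside is the round steel weighing pan, 120 mm across, top at 85 mm.
- glass_lid (a joint): How far the sliding glass lid on the draft shield is open, m: 0 fully shut, 0.110 fully open; 0.075 to 0.105 at the start. It slides level along the balance's x axis: it opens to the back (+x) and shuts to the front (-x) against a firm rubber stop. It stays where it is left and takes 1 to 2 N to slide.
- lip_top (a point): Middle of the top edge of the lid's lip, moving with the lid: an upright black bar on the lid's front edge, 100 mm long (balance y), 10 mm thick (x), 18 mm tall above the glass. Its top is 256 mm, the lid's glass 238 mm above the bench; behind the lip (+x) the glass is flat and free for 165 mm. Fingertips lowered behind the lip and moved to -x shut the lid.
- tare_key (a joint): Depression of the tare key, m: 0 up, 0.005 at its bottom stop. A soft spring key: 1 N to start it, 3.2 N at 2.5 mm (registers), 5.5 N at the bottom; it comes up again by itself. It moves square to the sloped panel, 8 degrees from vertical, and may be pressed straight down.
- tare_key_top (a point): Centre of the top face of the tare key: the one wide bar, 52 mm (y) by 20 mm (x), in the middle of the key row, standing 8 mm off the panel, about 66 mm above the bench. Clear gaps of 17 mm on both sides to the next keys; the front glass of the shield is 97 mm behind its centre.
- power_key (a joint): Depression of the round on/off key (18 mm across, far left, 82 mm left of the tare key's centre), m, 0 up, 0.005 down. Not to be pressed.
- menu_key (a joint): Depression of the square menu key (18 mm, 52 mm left of the tare key's centre), m, 0 up, 0.005 down. Not to be pressed.
- print_key (a joint): Depression of the square print key (18 mm, 52 mm right of the tare key's centre), m, 0 up, 0.005 down. Not to be pressed.
- cal_key (a joint): Depression of the square calibration key (18 mm, far right, 81 mm right of the tare key's centre), m, 0 up, 0.005 down. Not to be pressed.
- beaker: Small empty glass beaker, 48 mm across and 65 mm tall, on the weighing pan inside the shield; origin under its centre. To be left alone.
- solvent_bottle: Amber solvent bottle with a white cap, 72 mm across and 170 mm tall, on the bench to one side of the balance; origin under its centre. To be left alone.
- vial: Small amber vial with a white cap, 28 mm across and 60 mm tall, on the bench to the left of the key panel; origin under its centre. To be left alone.
- vial_tray: Black tray of small blue-capped vials, 150 by 100 mm and 44 mm tall, on the bench to the other side of the balance from the bottle; origin under its centre, long side along its x. To be left alone.

How it is judged:
On the way, in this order (a step that is already met when the one before it is completed fails the run):
1. the glass lid is fully shut (within 4 mm) (value of joint glass_lid below 0.004 m), for 0.2 s.
2. the tare key is pressed down (at least 2.5 of its 5 mm) (value of joint tare_key above 0.0025 m), for 0.06 s.
At the end, for the whole second after the job is handed in: The glass lid is shut to within 4 mm, the tare key has been pressed after that and is up again (within 0.8 mm), the beaker stands upright on the pan within 8 mm of where it was, and bottle, vial and tray are within 12 mm of where they were (value of joint glass_lid below 0.004 m and value of joint tare_key below 0.0008 m and distance of beaker from where it was at the start of the episode below 0.008 m and angle between beaker's own z axis and vertical below 0.1 rad and distance of each of solvent_bottle, vial, vial_tray from where it was at the start of the episode below 0.012 m); the robot touches nothing.
It fails at once if the tare key is pressed while the lid is open (value of joint tare_key above 0.0015 m and value of joint glass_lid above 0.006 m).
It fails at once if another key is pressed (value of joint any of power_key, menu_key, print_key, cal_key above 0.0015 m).
It fails at once if the balance, its lid or a key is pushed or squeezed harder than 40 N (contact force between any of the fingers, the arm and balance above 40 N).
It fails at once if the beaker is touched, moved or lifted (contact force between any of the fingers, the arm and beaker above 0.3 N or distance of beaker from where it was at the start of the episode above 0.008 m).
It fails at once if the bottle, vial or tray is knocked, moved or lifted (distance of any of solvent_bottle, vial, vial_tray from where it was at the start of the episode above 0.012 m).
It also fails if it takes over 51 s, if anything falls off the work surface, if the arm or the gripper's body presses on something with over 40 N, if the wrist force passes 120 N, or if a joint passes its speed limit or range.

### The arm

A 7-joint arm with a two-finger parallel gripper is mounted at the origin on the work surface. World frame = base frame: x ahead of the robot, y to its left, z up, the work surface at z = 0. Lengths are in m, angles in rad, forces in N, time in s.
With the tool pointing down it reaches from about 0.35 to 0.9 m from the base axis. Payload 7.2 kg.
Tool frame: the origin (TCP) lies between the finger pads; the fingertips stand 19 mm ahead of it and the grasp point (between the pads) is the TCP; z points along the fingers, y is the line along which they close (so a half turn about z gives the same grasp; the last joint's range is limited). The gripper opens to 85 mm and grips with 20 to 120 N. Pads are 22 mm wide; open, the fingers measure 114 mm over their backs; the gripper's body (76 mm by 85 mm) begins 54 mm behind the grasp point. The pads swing forward as they close: fully open they stand 13 mm farther back than shut.
Start: joints at [-1.382, 0.411, -0.013, 1.596, 0.006, 1.134, -0.082], TCP at [0.159, 0.605, 0.25] pointing down, gripper open.
Joint ranges: [-2.95, 2.95], [-0.29, 1.99], [-1.47, 1.44], [0.14, 2.54], [-1.03, 4.17], [0.13, 1.85], [-2.86, 2.86]. Speed limits (rad/s): [2.39, 2.39, 3.01, 3.01, 3.14, 3.14, 3.14].

### API

Orientations are given as a unit quaternion [x, y, z, w].
In Python, from rig import bot gives the robot as it stands.
- The arm moves only by the tool apply_moves, never from a script. Its arguments are lists of equal length, an entry for each row: "delta_rot": the turn, a rotation vector about the world's x, y, z in degrees, a list of three; "translation": the shift along the world's x, y, z in m, a list of three; "claw": the closure, from 0 (fully open) to 1 (shut). A call has 1 to 10 rows; each row shifts and turns the commanded pose from where the row before left it; what a row does not reach is not made up. A row lasts 1/12 s, in which the tool goes at most 41.7 mm and 7.16 degrees, less where a joint would pass 70% of its speed; a pose out of reach is approached as far as the arm can. A call with a gripper value outside its range is refused whole. The fingers move at their own pace and stop on an object; "force" is the grip in N (left out, the last holds). Time passes only in rows, so rows that do not move let the fingers close. It gives the time, the measured TCP pose, the force, the opening and the grip force at its end, in the units of the state.
- bot.read_state(): the state, without advancing time (a new reading comes with each control period).
- bot.snapshot(name): name is "side" or "top"; returns a dict with "color" (420x560x3 uint8, red, green, blue), "depth" (420x560 float32, m along the optical axis (not along the pixel's ray), 0 where there is no reading), "camera_matrix" (3x3 intrinsics, pixels), "dist_coeffs" ([k1, k2, p1, p2, k3] as OpenCV has them; the pictures are not rectified), "R" (3x3) and "t" (3): a world point X has camera coordinates R X + t. Camera axes: x right, y down, z forward; pixel columns grow to the right and rows downward; lengths in m; the calibration is good to about 2 mm. A picture is of the moment at which its call begins.
- bot.job_done(): hands the job in; it is judged then, once.
The state is a dict: "time": time; "joint_positions": joint angles; "joint_velocities": joint speeds; "joint_torque": joint torques, N m; "tool_pos": TCP position; "eef_rot": TCP orientation; "contact_force": force on the tool from outside, world axes, zero at the start; "moment": the same for the moment, N m; "opening": finger opening in m; "grasp_force": force on a finger pad.
Only numpy, scipy, OpenCV 4.12 (cv2) and the standard library are available. Lean on these libraries where they do the work, as an engineer would, in place of code of your own. Each camera call takes 0.05 s, during which the arm holds its last target. There are 200 camera calls.

## Working session

There is one attempt and no reset: what is moved stays moved. The work goes in short steps, Python scripts to look and compute and a tool call to move; the robot and the scene stay as the last step left them, time stands still between calls to the robot, and variables do not carry over. Pictures are saved under pics/ and viewed, at most 10 in all, crops included, and the job is handed in when it is done.

Besides the shell and the picture viewer there is one more tool, called after "Call:" by a JSON object that holds its "method" and its "body", one argument or row to a line. apply_moves: Moves the arm, as the interface text tells. Its arguments: {"type":"object","properties":{"delta_rot":{"type":"array","items":{"type":"array","items":{"type":"number"}}},"translation":{"type":"array","items":{"type":"array","items":{"type":"number"}}},"claw":{"type":"array","items":{"type":"number"}},"force":{"type":"number"}},"required":["delta_rot","translation","claw"]}

```bash
mkdir -p pics && python3 - <<'E'
from rig import bot
import cv2,numpy as np
for n in ("top","side"):
    s=bot.snapshot(n); cv2.imwrite(f"pics/{n}0.png",s["color"][:,:,::-1]); np.savez(f"{n}0.npz",**s)
    print(n,(-s["R"].T@s["t"]).round(3),s["camera_matrix"].round(1).tolist(),s["dist_coeffs"])
st=bot.read_state(); print({k:np.round(v,3).tolist() for k,v in st.items()})
E
```

```text
top [0.459 0.064 1.314] [[497.1, 0.0, 275.4], [0.0, 497.1, 208.5], [0.0, 0.0, 1.0]] [-0.1415087  0.         0.         0.         0.       ]
side [ 0.288 -0.442  0.849] [[420.1, 0.0, 273.5], [0.0, 420.1, 207.8], [0.0, 0.0, 1.0]] [-0.05915903  0.          0.          0.          0.        ]
{'time': 0.1, 'joint_positions': [-1.382, 0.412, -0.013, 1.597, 0.006, 1.134, -0.082], 'joint_velocities': [0.001, -0.002, -0.0, -0.002, 0.001, 0.001, 0.001], 'joint_torque': [0.003, -60.183, 0.685, -30.009, 0.014, 0.006, 0.0], 'tool_pos': [0.159, 0.604, 0.25], 'eef_rot': [0.128, 0.992, -0.001, -0.0], 'contact_force': [0.877, 0.521, -0.386], 'moment': [-0.018, 0.035, 0.048], 'grasp_force': 0.0, 'opening': 0.085}
```

View pics/top0.png

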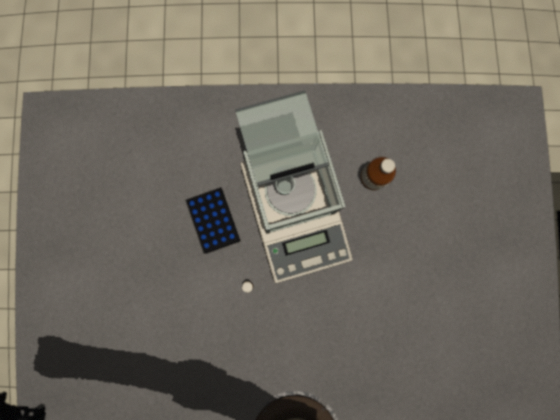

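View pics/side0.png

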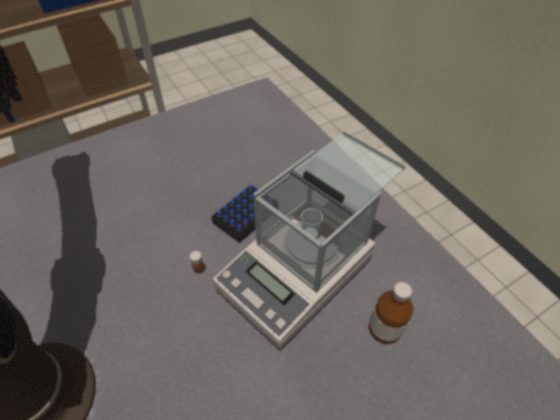

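The top view shows the balance turned about 15°, with the tare key at (312,262), the lip at (292,171), the tray on the left, the vial at (247,287) and the bottle at (381,171). In the side view the tare key is at (252,297) and the lip at (323,186). Next I'll get exact positions from colour masks.

```bash
cat > h.py <<'E'
import cv2,numpy as np
def ray(s,uv,z):
    p=cv2.undistortPoints(np.array(uv,float).reshape(-1,1,2),s["camera_matrix"],s["dist_coeffs"]).reshape(-1,2)
    d=np.c_[p,np.ones(len(p))]@s["R"]; c=-s["R"].T@s["t"]
    return c+d*((z-c[2])/d[:,2])[:,None]
def blobs(m,lo,hi):
    n,l,st,c=cv2.connectedComponentsWithStats(m.astype(np.uint8))
    return [(c[i],st[i],np.argwhere(l==i)[:,::-1]) for i in range(1,n) if lo<=st[i,4]<=hi]
E
python3 - <<'E'
from h import *
R={"top":((262,225,356,285),(262,155,322,185)),"side":((212,260,300,340),(295,165,350,205))}
for n in R:
    s=np.load(f"{n}0.npz"); g=cv2.cvtColor(s["color"],cv2.COLOR_RGB2GRAY)
    a,b=R[n]
    # panel: dark grey; keys bright inside
    x0,y0,x1,y1=a; c=g[y0:y1,x0:x1]; print(n,"panel percentiles",np.percentile(c,[5,25,50,75,95]))
    for t in (120,150):
        for c_,st,p in blobs(c>t,8,400): 
            q=c_+[x0,y0]; print(t,q.round(1),st[2:],ray(s,q,.066).round(4)[0])
    x0,y0,x1,y1=b; c=g[y0:y1,x0:x1]
    for c_,st,p in blobs(c<45,60,1200):
        q=c_+[x0,y0]; r=cv2.minAreaRect((p+[x0,y0]).astype(np.float32)); print("lip",q.round(1),st,r)
        bp=cv2.boxPoints(r); print(bp.round(1).tolist(), ray(s,bp,.256).round(4).tolist(), ray(s,q,.25).round(4))
ims=[cv2.resize(cv2.imread(f"pics/{n}0.png")[y:y+h,x:x+w],(400,600),interpolation=cv2.INTER_CUBIC) for n,x,y,w,h in(("top",235,90,128,192),("side",210,150,128,192))]
cv2.imwrite("pics/z0.png",np.hstack(ims))
E
```

```text
top panel percentiles [ 74.95  93.   102.   136.   190.  ]
120 [271.2 226.1] [17  4 45] [0.5489 0.0499 0.066 ]
120 [305.7 242.3] [ 38  17 275] [ 0.5064 -0.0358  0.066 ]
120 [331.2 255.6] [ 8  8 51] [ 0.4715 -0.0992  0.066 ]
120 [311.4 261.5] [ 22  12 165] [ 0.4579 -0.0489  0.066 ]
120 [291.4 267.4] [ 8  8 52] [0.4443 0.0015 0.066 ]
120 [280.  270.8] [ 7  7 42] [0.4364 0.0304 0.066 ]
150 [270.4 225.9] [14  4 33] [0.5494 0.0519 0.066 ]
150 [344.5 247.7] [19 40 89] [ 0.4907 -0.1337  0.066 ]
150 [342.1 252.3] [ 6  6 29] [ 0.4791 -0.1271  0.066 ]
150 [331.1 255.5] [ 7  6 31] [ 0.4717 -0.099   0.066 ]
150 [311.4 261.5] [ 20  11 127] [ 0.458 -0.049  0.066]
150 [291.5 267.4] [ 6  6 30] [0.4444 0.0012 0.066 ]
150 [280.  270.7] [ 5  6 24] [0.4367 0.0303 0.066 ]
lip [291.9 171.3] [  9   9  43  16 190] ((291.92449951171875, 171.23583984375), (4.258177280426025, 43.95537567138672), 74.05460357666016)
[[270.20001220703125, 175.1999969482422], [312.5, 163.1999969482422], [313.6000061035156, 167.1999969482422], [271.3999938964844, 179.3000030517578]] [[0.6453, 0.052, 0.256], [0.6703, -0.0402, 0.256]
[... 472 characters left out ...]
.2 273.8] [ 6  6 26] [0.4379 0.0285 0.066 ]
150 [235.3 282.2] [ 8  7 35] [ 4.454e-01 -2.000e-04  6.600e-02]
150 [252.2 297.5] [ 20  19 165] [ 0.4592 -0.0507  0.066 ]
150 [269.8 313.5] [ 9  8 46] [ 0.4726 -0.1007  0.066 ]
150 [280.2 322.6] [ 8  9 47] [ 0.4803 -0.1284  0.066 ]
lip [323.1 186.9] [  9   8  39  28 236] ((323.2691955566406, 186.84613037109375), (44.65336608886719, 5.547001361846924), 33.690067291259766)
[[303.20001220703125, 176.8000030517578], [306.20001220703125, 172.1999969482422], [343.3999938964844, 196.89999389648438], [340.29998779296875, 201.5]] [[0.6319, 0.0373, 0.256], [0.6443, 0.045, 0.256], [0.6683, -0.0469, 0.256], [0.6563, -0.0534, 0.256]] [[ 0.6538 -0.0012  0.25  ]]
```

View pics/z0.png

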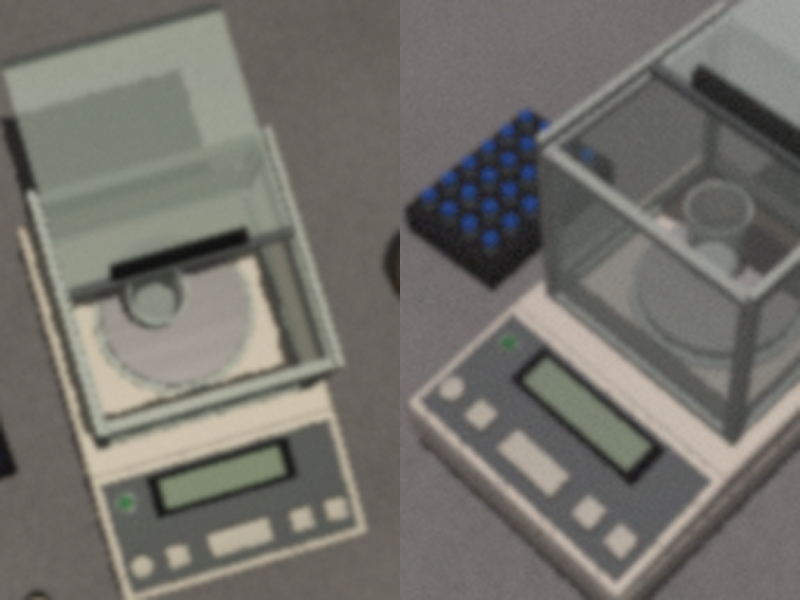

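The balance yaw is about 15.1°. The tare key's centre is near (0.4585, -0.050), and the lip's centre is near (0.654, 0.002), 202 mm behind the key, so the lid is about 0.1 m open. I'll move above a spot 35 mm behind the lip with the claw closed.

Call:
{"method": "apply_moves", "body": {
  "delta_rot": [
    [0, 0, 1.5],
    [0, 0, 1.5],
    [0, 0, 1.5],
    [0, 0, 1.5],
    [0, 0, 1.5],
    [0, 0, 1.5],
    [0, 0, 1.5],
    [0, 0, 1.5],
    [0, 0, 1.5],
    [0, 0, 1.5]
  ],
  "translation": [
    [0.026, -0.029, 0.01],
    [0.026, -0.029, 0.01],
    [0.026, -0.029, 0.01],
    [0.026, -0.029, 0.01],
    [0.026, -0.029, 0.01],
    [0.026, -0.029, 0.01],
    [0.026, -0.029, 0.01],
    [0.026, -0.029, 0.01],
    [0.026, -0.029, 0.01],
    [0.026, -0.029, 0.01]
  ],
  "claw": [1, 1, 1, 1, 1, 1, 1, 1, 1, 1],
  "force": 30
}}

```text
time: 0.93
tool_pos: [0.4195, 0.3127, 0.3507]
eef_rot: [-0.003, 1.0, -0.0, -0.0]
contact_force: [1.1, 0.7, -0.7]
opening: -0.0004
grasp_force: 0.0
```

Call:
{"method": "apply_moves", "body": {
  "delta_rot": [
    [0, 0, 1.5],
    [0, 0, 1.5],
    [0, 0, 1.5],
    [0, 0, 1.5],
    [0, 0, 1.5],
    [0, 0, 1.5],
    [0, 0, 1.5],
    [0, 0, 1.5],
    [0, 0, 1.5],
    [0, 0, 1.5]
  ],
  "translation": [
    [0.027, -0.03, 0],
    [0.027, -0.03, 0],
    [0.027, -0.03, 0],
    [0.027, -0.03, 0],
    [0.027, -0.03, 0],
    [0.027, -0.03, 0],
    [0.027, -0.03, 0],
    [0.027, -0.03, 0],
    [0.027, -0.03, 0],
    [0.027, -0.03, 0]
  ],
  "claw": [1, 1, 1, 1, 1, 1, 1, 1, 1, 1]
}}

```text
time: 1.77
tool_pos: [0.6896, 0.013, 0.3498]
eef_rot: [-0.134, 0.991, 0.0, -0.0]
contact_force: [1.0, 0.5, 0.1]
opening: 0.0002
grasp_force: 0.0
```

Call:
{"method": "apply_moves", "body": {
  "delta_rot": [
    [0, 0, 0],
    [0, 0, 0],
    [0, 0, 0],
    [0, 0, 0],
    [0, 0, 0],
    [0, 0, 0]
  ],
  "translation": [
    [0, 0, -0.025],
    [0, 0, -0.025],
    [0, 0, -0.02],
    [0, 0, -0.01],
    [0, 0, -0.005],
    [0, 0, 0]
  ],
  "claw": [1, 1, 1, 1, 1, 1]
}}

```text
time: 2.27
tool_pos: [0.6884, 0.0147, 0.2644]
eef_rot: [-0.133, 0.991, 0.0, -0.001]
contact_force: [0.2, 1.4, -0.1]
opening: -0.0
grasp_force: 0.0
```

```bash
python3 - <<'E'
from rig import bot
import cv2,numpy as np
s=bot.snapshot("side");t=bot.snapshot("top")
z=[cv2.resize(i["color"][y:y+150,x:x+100,::-1],(400,600),interpolation=cv2.INTER_CUBIC) for i,x,y in((t,250,90),(s,290,90))]
cv2.imwrite("pics/z1.png",np.hstack(z))
E
```

```text
(no output)
```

View pics/z1.png

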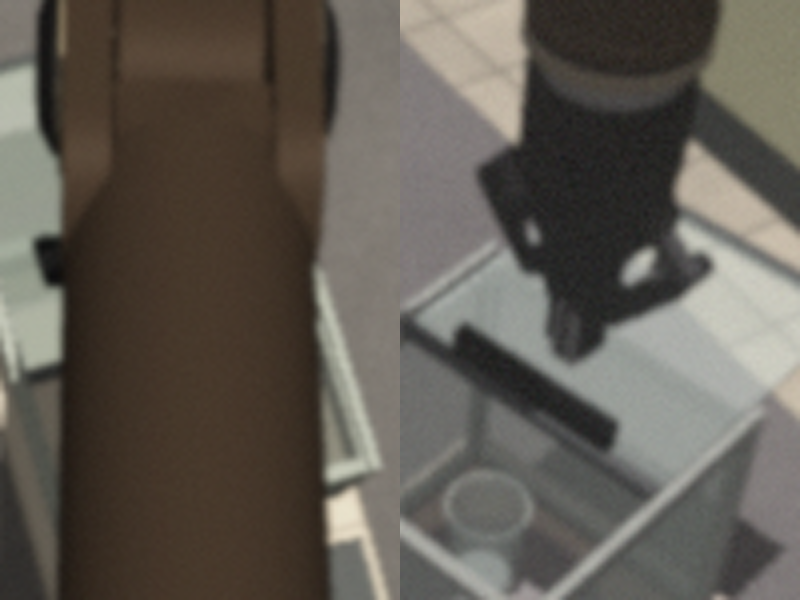

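The closed fingertips hang just behind the lip, at (570,350) in the right crop with the lip at about (535,385), and nothing is touching. I'll push along the balance's -x.

Call:
{"method": "apply_moves", "body": {
  "delta_rot": [
    [0, 0, 0],
    [0, 0, 0],
    [0, 0, 0],
    [0, 0, 0],
    [0, 0, 0],
    [0, 0, 0],
    [0, 0, 0],
    [0, 0, 0],
    [0, 0, 0],
    [0, 0, 0]
  ],
  "translation": [
    [-0.0058, -0.0016, 0],
    [-0.0058, -0.0016, 0],
    [-0.0058, -0.0016, 0],
    [-0.0058, -0.0016, 0],
    [-0.0058, -0.0016, 0],
    [-0.0058, -0.0016, 0],
    [-0.0058, -0.0016, 0],
    [-0.0058, -0.0016, 0],
    [-0.0058, -0.0016, 0],
    [-0.0058, -0.0016, 0]
  ],
  "claw": [1, 1, 1, 1, 1, 1, 1, 1, 1, 1]
}}

```text
time: 3.2
tool_pos: [0.6302, -0.0016, 0.2653]
eef_rot: [-0.133, 0.991, 0.0, 0.0]
contact_force: [1.7, 0.7, 1.6]
opening: 0.0002
grasp_force: 0.8
```

Call:
{"method": "apply_moves", "body": {
  "delta_rot": [
    [0, 0, 0],
    [0, 0, 0],
    [0, 0, 0],
    [0, 0, 0],
    [0, 0, 0],
    [0, 0, 0],
    [0, 0, 0],
    [0, 0, 0]
  ],
  "translation": [
    [-0.0039, -0.001, 0],
    [-0.0039, -0.001, 0],
    [-0.0039, -0.001, 0],
    [-0.0039, -0.001, 0],
    [-0.0039, -0.001, 0],
    [-0.0039, -0.001, 0],
    [-0.0039, -0.001, 0],
    [0, 0, 0]
  ],
  "claw": [1, 1, 1, 1, 1, 1, 1, 1]
}}

```text
time: 3.87
tool_pos: [0.6025, -0.0089, 0.2652]
eef_rot: [-0.133, 0.991, 0.0, -0.0]
contact_force: [-0.9, -0.6, 0.4]
opening: 0.0001
grasp_force: 0.0
```

Call:
{"method": "apply_moves", "body": {
  "delta_rot": [
    [0, 0, 0],
    [0, 0, 0],
    [0, 0, 0],
    [0, 0, 0],
    [0, 0, 0],
    [0, 0, 0],
    [0, 0, 0],
    [0, 0, 0]
  ],
  "translation": [
    [-0.002, -0.0005, 0],
    [-0.002, -0.0005, 0],
    [-0.002, -0.0005, 0],
    [-0.002, -0.0005, 0],
    [-0.002, -0.0005, 0],
    [-0.002, -0.0005, 0],
    [-0.002, -0.0005, 0],
    [-0.002, -0.0005, 0]
  ],
  "claw": [1, 1, 1, 1, 1, 1, 1, 1]
}}

```text
time: 4.53
tool_pos: [0.5872, -0.0126, 0.2653]
eef_rot: [-0.133, 0.991, 0.0, -0.0]
contact_force: [1.4, -0.6, -0.4]
opening: 0.0002
grasp_force: 0.7
```

```bash
python3 - <<'E'
from rig import bot
from h import *
s=bot.snapshot("side");t=bot.snapshot("top")
z=[cv2.resize(i["color"][y:y+150,x:x+100,::-1],(400,600),interpolation=cv2.INTER_CUBIC) for i,x,y in((t,250,140),(s,250,120))]
cv2.imwrite("pics/z2.png",np.hstack(z))
print(bot.read_state()["contact_force"])
E
```

```text
[-0.16541976  0.41766374 -0.28531835]
```

View pics/z2.png

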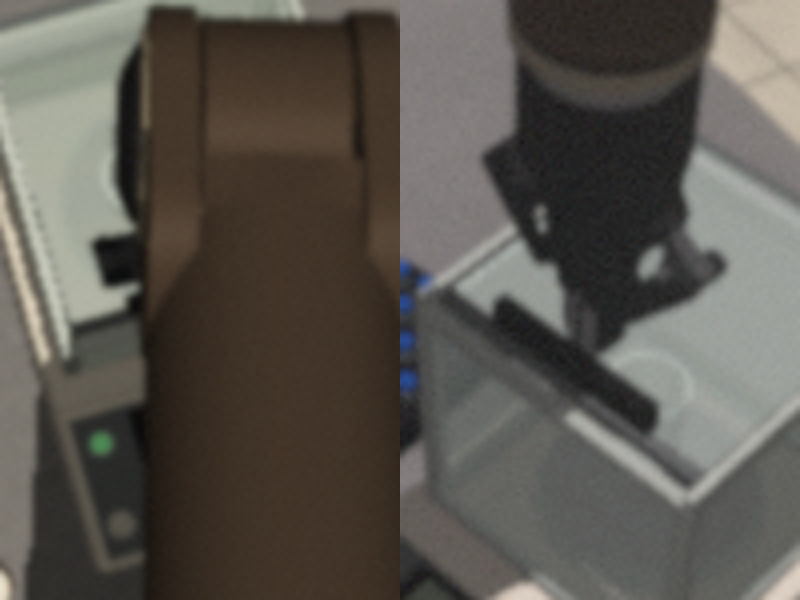

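The fingers are pressing on the lip, and a narrow gap remains between the lid and the front frame (around (590,430) in the right crop). I'll keep pushing slowly and watch the force.

Call:
{"method": "apply_moves", "body": {
  "delta_rot": [
    [0, 0, 0],
    [0, 0, 0],
    [0, 0, 0],
    [0, 0, 0],
    [0, 0, 0]
  ],
  "translation": [
    [-0.0015, -0.0004, 0],
    [-0.0015, -0.0004, 0],
    [-0.0015, -0.0004, 0],
    [-0.0015, -0.0004, 0],
    [-0.0015, -0.0004, 0]
  ],
  "claw": [1, 1, 1, 1, 1]
}}

```text
time: 5.05
tool_pos: [0.5798, -0.0145, 0.2653]
eef_rot: [-0.133, 0.991, 0.0, 0.0]
contact_force: [1.6, 0.5, -0.2]
opening: 0.0003
grasp_force: 0.7
```

Call:
{"method": "apply_moves", "body": {
  "delta_rot": [
    [0, 0, 0],
    [0, 0, 0],
    [0, 0, 0]
  ],
  "translation": [
    [-0.0015, -0.0004, 0],
    [-0.0015, -0.0004, 0],
    [0, 0, 0]
  ],
  "claw": [1, 1, 1]
}}

```text
time: 5.3
tool_pos: [0.5765, -0.0153, 0.2653]
eef_rot: [-0.133, 0.991, 0.0, -0.0]
contact_force: [-0.2, 0.8, -0.6]
opening: -0.0003
grasp_force: 0.0
```

Call:
{"method": "apply_moves", "body": {
  "delta_rot": [
    [0, 0, 0],
    [0, 0, 0],
    [0, 0, 0]
  ],
  "translation": [
    [-0.0015, -0.0004, 0],
    [-0.0015, -0.0004, 0],
    [0, 0, 0]
  ],
  "claw": [1, 1, 1]
}}

```text
time: 5.55
tool_pos: [0.5763, -0.0154, 0.2656]
eef_rot: [-0.133, 0.991, -0.0, 0.003]
contact_force: [9.9, 3.1, -6.4]
opening: 0.0003
grasp_force: 5.4
```

The tool stalled and the force rose to about 10 N, so the lid is at its stop. I'll hold briefly, back off, lift, and check from the cameras.

Call:
{"method": "apply_moves", "body": {
  "delta_rot": [
    [0, 0, 0],
    [0, 0, 0],
    [0, 0, 0],
    [0, 0, 0],
    [0, 0, 0],
    [0, 0, 0],
    [0, 0, 0],
    [0, 0, 0],
    [0, 0, 0],
    [0, 0, 0]
  ],
  "translation": [
    [0, 0, 0],
    [0, 0, 0],
    [0, 0, 0],
    [0.003, 0.0008, 0],
    [0.005, 0.0013, 0],
    [0.005, 0.0013, 0],
    [0, 0, 0.015],
    [0, 0, 0.03],
    [0, 0, 0.03],
    [0, 0, 0.02]
  ],
  "claw": [1, 1, 1, 1, 1, 1, 1, 1, 1, 1]
}}

```text
time: 6.38
tool_pos: [0.5874, -0.0129, 0.3629]
eef_rot: [-0.133, 0.991, -0.0, 0.001]
contact_force: [0.0, 0.2, 0.6]
opening: 0.0002
grasp_force: 0.0
```

```bash
python3 - <<'E'
from rig import bot
from h import *
s=bot.snapshot("side");t=bot.snapshot("top")
z=[cv2.resize(i["color"][y:y+150,x:x+100,::-1],(400,600),interpolation=cv2.INTER_CUBIC) for i,x,y in((t,250,140),(s,250,140))]
cv2.imwrite("pics/z3.png",np.hstack(z))
g=cv2.cvtColor(s["color"],cv2.COLOR_RGB2GRAY)[180:250,250:330]
for c,st,p in blobs(g<45,60,1200): print((c+[250,180]).round(1),st,ray(s,c+[250,180],.25).round(4))
E
```

```text
[287.6 213.6] [ 19  19  40  32 281] [[ 0.5583 -0.0237  0.25  ]]
```

View pics/z3.png

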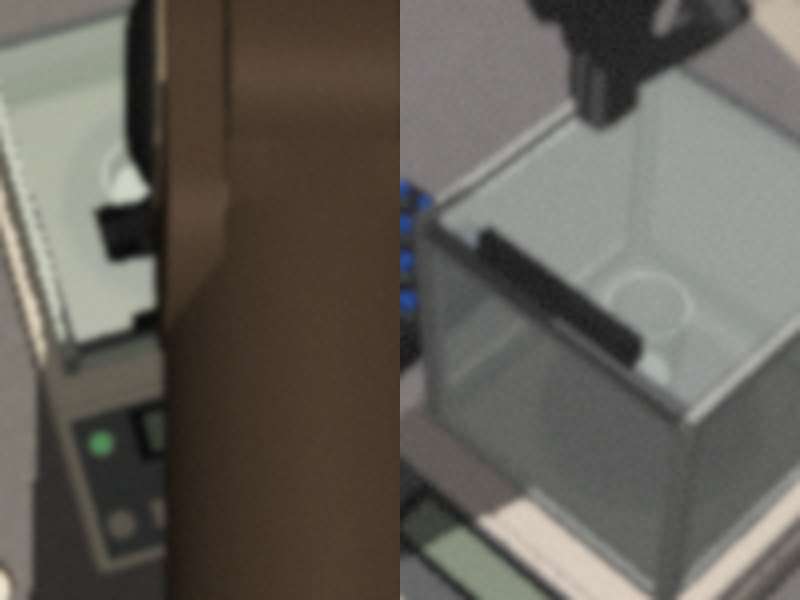

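The lid is flush with the front frame, and the lip, at (560,295) in the right crop, has moved about 98 mm. The fingers are clear. I'll go above the tare key next.

Call:
{"method": "apply_moves", "body": {
  "delta_rot": [
    [0, 0, 0],
    [0, 0, 0],
    [0, 0, 0],
    [0, 0, 0],
    [0, 0, 0],
    [0, 0, 0]
  ],
  "translation": [
    [-0.026, -0.0074, 0],
    [-0.026, -0.0074, 0],
    [-0.026, -0.0074, 0],
    [-0.026, -0.0074, 0],
    [-0.0247, -0.0073, 0],
    [0, 0, 0]
  ],
  "claw": [1, 1, 1, 1, 1, 1]
}}

```text
time: 6.98
tool_pos: [0.4544, -0.0516, 0.36]
eef_rot: [-0.132, 0.991, 0.0, -0.001]
contact_force: [0.3, 0.0, 0.1]
opening: -0.0002
grasp_force: 0.0
```

Call:
{"method": "apply_moves", "body": {
  "delta_rot": [
    [0, 0, 0],
    [0, 0, 0],
    [0, 0, 0],
    [0, 0, 0],
    [0, 0, 0],
    [0, 0, 0],
    [0, 0, 0],
    [0, 0, 0],
    [0, 0, 0],
    [0, 0, 0]
  ],
  "translation": [
    [0, 0, -0.03],
    [0, 0, -0.03],
    [0, 0, -0.03],
    [0, 0, -0.03],
    [0, 0, -0.03],
    [0, 0, -0.03],
    [0, 0, -0.03],
    [0, 0, -0.03],
    [0, 0, -0.02],
    [0, 0, 0]
  ],
  "claw": [1, 1, 1, 1, 1, 1, 1, 1, 1, 1]
}}

```text
time: 7.82
tool_pos: [0.4556, -0.0494, 0.0963]
eef_rot: [-0.133, 0.991, 0.0, -0.004]
contact_force: [-0.9, 0.3, 0.7]
opening: 0.0001
grasp_force: 0.0
```

```bash
python3 - <<'E'
from rig import bot
from h import *
s=bot.snapshot("side")
cv2.imwrite("pics/z4.png",cv2.resize(s["color"][200:350,200:340,::-1],(560,600),interpolation=cv2.INTER_CUBIC))
E
```

```text
(no output)
```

View pics/z4.png

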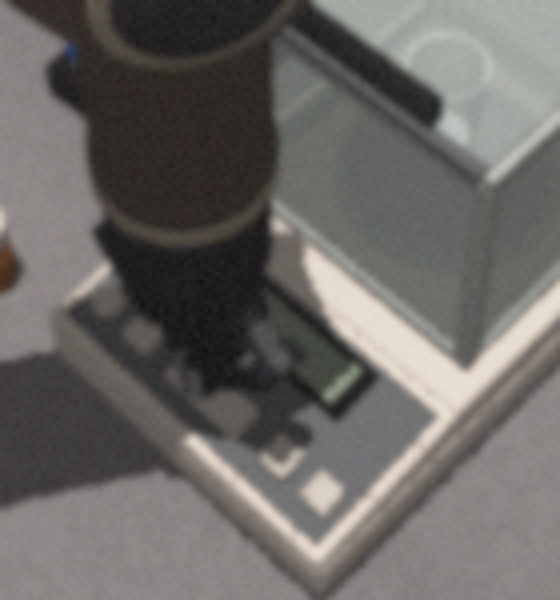

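The fingertips hang over the tare key, at about (215,385) in the crop, with the lid still shut. I'll shift 3 mm forward and press slowly.

Call:
{"method": "apply_moves", "body": {
  "delta_rot": [
    [0, 0, 0],
    [0, 0, 0],
    [0, 0, 0],
    [0, 0, 0],
    [0, 0, 0],
    [0, 0, 0]
  ],
  "translation": [
    [0.003, 0, 0],
    [0, 0, -0.002],
    [0, 0, -0.002],
    [0, 0, -0.002],
    [0, 0, -0.002],
    [0, 0, 0]
  ],
  "claw": [1, 1, 1, 1, 1, 1]
}}

```text
time: 8.37
tool_pos: [0.4612, -0.0495, 0.0924]
eef_rot: [-0.133, 0.991, 0.0, 0.0]
contact_force: [-0.7, -0.6, 0.2]
opening: -0.0001
grasp_force: 0.0
```

Call:
{"method": "apply_moves", "body": {
  "delta_rot": [
    [0, 0, 0],
    [0, 0, 0],
    [0, 0, 0]
  ],
  "translation": [
    [0, 0, -0.0015],
    [0, 0, -0.0015],
    [0, 0, 0]
  ],
  "claw": [1, 1, 1]
}}

```text
time: 8.62
tool_pos: [0.4611, -0.0496, 0.0891]
eef_rot: [-0.133, 0.991, 0.0, -0.0]
contact_force: [-0.1, -0.5, -1.2]
opening: -0.0001
grasp_force: 0.0
```

Call:
{"method": "apply_moves", "body": {
  "delta_rot": [
    [0, 0, 0],
    [0, 0, 0],
    [0, 0, 0],
    [0, 0, 0]
  ],
  "translation": [
    [-0.002, 0, 0],
    [0, 0, -0.0015],
    [0, 0, -0.0015],
    [0, 0, 0]
  ],
  "claw": [1, 1, 1, 1]
}}

```text
time: 8.95
tool_pos: [0.4592, -0.0496, 0.0861]
eef_rot: [-0.133, 0.991, 0.0, -0.0]
contact_force: [-0.5, -0.3, 2.2]
opening: -0.0002
grasp_force: 0.6
```

Call:
{"method": "apply_moves", "body": {
  "delta_rot": [
    [0, 0, 0],
    [0, 0, 0],
    [0, 0, 0]
  ],
  "translation": [
    [0, 0, -0.001],
    [0, 0, -0.001],
    [0, 0, 0]
  ],
  "claw": [1, 1, 1]
}}

```text
time: 9.2
tool_pos: [0.4595, -0.0495, 0.0843]
eef_rot: [-0.133, 0.991, 0.0, 0.0]
contact_force: [0.5, 0.2, 2.4]
opening: -0.0001
grasp_force: 1.4
```

Call:
{"method": "apply_moves", "body": {
  "delta_rot": [
    [0, 0, 0],
    [0, 0, 0],
    [0, 0, 0]
  ],
  "translation": [
    [0, 0, -0.001],
    [0, 0, -0.001],
    [0, 0, 0]
  ],
  "claw": [1, 1, 1]
}}

```text
time: 9.45
tool_pos: [0.4596, -0.0495, 0.0824]
eef_rot: [-0.133, 0.991, 0.0, 0.0]
contact_force: [0.2, 0.8, 4.9]
opening: 0.0001
grasp_force: 2.2
```

Call:
{"method": "apply_moves", "body": {
  "delta_rot": [
    [0, 0, 0],
    [0, 0, 0],
    [0, 0, 0]
  ],
  "translation": [
    [0, 0, -0.001],
    [0, 0, 0],
    [0, 0, 0]
  ],
  "claw": [1, 1, 1]
}}

```text
time: 9.7
tool_pos: [0.4598, -0.0495, 0.0815]
eef_rot: [-0.133, 0.991, 0.0, 0.0]
contact_force: [1.0, 1.0, 5.6]
opening: 0.0003
grasp_force: 2.6
```

Call:
{"method": "apply_moves", "body": {
  "delta_rot": [
    [0, 0, 0],
    [0, 0, 0],
    [0, 0, 0]
  ],
  "translation": [
    [0, 0, -0.001],
    [0, 0, 0],
    [0, 0, 0]
  ],
  "claw": [1, 1, 1]
}}

```text
time: 9.95
tool_pos: [0.4599, -0.0495, 0.081]
eef_rot: [-0.133, 0.991, 0.0, 0.001]
contact_force: [-1.4, 1.1, 12.9]
opening: -0.0
grasp_force: 6.4
```

Call:
{"method": "apply_moves", "body": {
  "delta_rot": [
    [0, 0, 0],
    [0, 0, 0],
    [0, 0, 0],
    [0, 0, 0],
    [0, 0, 0],
    [0, 0, 0],
    [0, 0, 0]
  ],
  "translation": [
    [0, 0, 0.005],
    [0, 0, 0.01],
    [0, 0, 0.02],
    [0, 0, 0.02],
    [0, 0, 0.02],
    [-0.01, 0, 0.02],
    [0, 0, 0]
  ],
  "claw": [1, 1, 1, 1, 1, 1, 1]
}}

```text
time: 10.53
tool_pos: [0.4494, -0.0501, 0.1784]
eef_rot: [-0.133, 0.991, -0.0, 0.002]
contact_force: [0.3, -1.0, -0.7]
opening: -0.0
grasp_force: 0.0
```

```bash
python3 - <<'E'
from rig import bot
from h import *
s=bot.snapshot("side");cv2.imwrite("pics/z5.png",s["color"][:,:,::-1])
print(bot.read_state()["contact_force"])
g=cv2.cvtColor(s["color"],cv2.COLOR_RGB2GRAY)[180:250,250:330]
for c,st,p in blobs(g<45,60,1200): print((c+[250,180]).round(1),st[2:],ray(s,c+[250,180],.25).round(4))
E
```

```text
[-0.14999298  0.7144557  -0.1958282 ]
[254.9 200.8] [ 13  45 256] [[0.5213 0.0352 0.25  ]]
[287.8 213.9] [ 39  31 167] [[ 0.5583 -0.0244  0.25  ]]
[255.5 238. ] [ 13  25 231] [[ 0.48   -0.0425  0.25  ]]
```

View pics/z5.png

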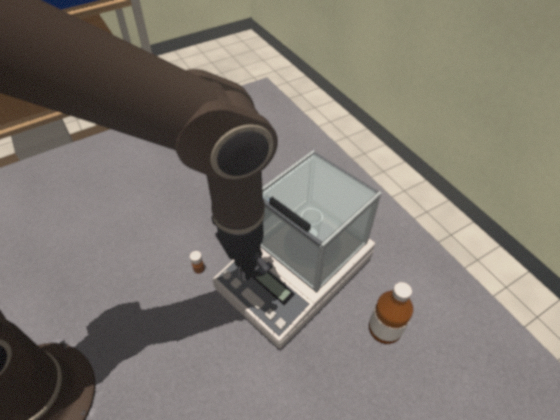

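The key reached its bottom stop at 13 N and was released. The lid is still shut, with the lip at (288,214), the same place as before. The bottle, at (390,315), and the vial, at (197,262), have not moved, and the arm is clear. Handing in.

```bash
python3 -c "
from rig import bot
print(bot.job_done())"
```

```text
the job is handed in; nothing more can be done
None
```

I pushed the lid fully shut, then pressed the tare key to its bottom stop and let it up; the job is handed in at about 10.6 s, but no verdict came back.

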